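# Bring the marked key tag under the punch

### The arm

A 7-joint arm with a two-finger parallel gripper is mounted at the origin on a cart in front of the work surface, level with it; the furniture and walls round the work are solid. World frame = base frame: x ahead of the robot, y to its left, z up, the work surface at z = 0. Lengths are in m, angles in rad, forces in N, time in s.
With the tool pointing down it reaches from about 0.425 to 1.025 m from the base axis. Payload 3.6 kg.
Tool frame: the origin (TCP) lies midway between the tips of the shut fingers; the grasp point (between the pads) lies 19 mm behind it; z points along the fingers, y is the line along which they close (so a half turn about z gives the same grasp; the last joint's range is limited). The gripper opens to 85 mm and grips with 20 to 120 N. Pads are 22 mm wide; open, the fingers measure 114 mm over their backs; the gripper's body (76 mm by 85 mm) begins 54 mm behind the grasp point. The pads swing forward as they close: fully open they stand 13 mm farther back than shut.
Start: joints at [-1.254, 0.591, 0.048, 1.609, -0.033, 0.943, -0.034], TCP at [0.29, 0.665, 0.231] pointing down, gripper open.
Joint ranges: [-2.69, 2.69], [-0.47, 2.24], [-1.27, 1.36], [0.19, 2.51], [-1.53, 4.68], [0.08, 2.07], [-3.09, 3.09]. Speed limits (rad/s): [2.57, 2.57, 3.14, 3.14, 3.14, 3.14, 3.14].

### API

Orientations are given as a 3x3 rotation matrix whose columns are the frame's x, y, z axes.
In Python, from plant import bot gives the robot as it stands.
- The arm moves only by the tool play_rows, never from a script. Its argument "steps" is a list that holds one entry, the list of rows, each a list of 7 numbers: the opening, from 0 (shut) to 1 (fully open), then the shift along the world's x, y, z scaled (see below), then the turn, a rotation vector about the world's x, y, z scaled (see below). In form: [[[gripper, dx, dy, dz, wx, wy, wz], ...]]. A call has 1 to 12 rows; each row is the pose to reach, as a shift and turn from the pose commanded when the call began, turning the shorter way round; what a row does not reach only later rows make up. The controller multiplies each number of a shift by 200 mm and each number of a turn by 360 degrees. A row lasts 1/10 s, in which the tool goes at most 50 mm and 8.59 degrees, less where a joint would pass 70% of its speed; a pose out of reach is approached as far as the arm can. A call with a number of a shift or a turn outside -1 to 1 is refused whole. A call with a gripper value outside its range is refused whole. The fingers move at their own pace and stop on an object; "squeeze" is the grip in N (left out, the last holds). Time passes only in rows, so rows that repeat a pose let the fingers close. It gives the time, the measured TCP pose, the force, the opening and the grip force at its end, in the units of the state.
- bot.state(): the state, without advancing time (a new reading comes with each control period).
- bot.camera(name): name is "side" or "top"; returns a dict with "pixels" (384x512x3 uint8, blue, green, red), "range_z" (384x512 float32, m along the optical axis (not along the pixel's ray), 0 where there is no reading), "mtx" (3x3 intrinsics, pixels), "k1" (the pictures are not rectified: a ray, as slopes to the right and down, at radius r is drawn at 1 + k1 r^2 times it, then the intrinsics apply), "extrinsics" (4x4, takes a point from camera to world coordinates). Camera axes: x right, y down, z forward; pixel columns grow to the right and rows downward; lengths in m; the calibration is good to about 2 mm. A picture is of the moment at which its call begins.
- bot.finish_job(): hands the job in; it is judged then, once.
The state is a dict: "t": time; "q": joint angles; "dq": joint speeds; "tau": joint torques, N m; "tool_pos": TCP position; "tcp_rot": TCP orientation; "force": force on the tool from outside, world axes, zero at the start; "ft_torque": the same for the moment, N m; "finger_gap": finger opening in m; "gripper_force": force on a finger pad.
Only numpy, scipy, OpenCV 4.12 (cv2) and the standard library are available. Lean on these libraries where they do the work, as an engineer would, in place of code of your own. Each camera call takes 0.05 s, during which the arm holds its last target. There are 200 camera calls.

### The job

The long wooden key tag still needs its hole punched. Slide it across the punch's work board, keeping it down on the board, until the spot drawn on it lies right under the punch tip, then let go of it and leave it lying flat. Leave the short tag, which already has its hole, where it is.

Things in the scene. Friction and masses are not known exactly. Their poses are not given: they have to be found in the camera images.
- punch_stand: Fixed hand punch on a grey work board: 280 (x, -150..+130) x 380 (y) mm, top 8 mm above this origin on the desk; x points front to back, z up. Column with 90 mm wide foot at the back middle, front face x = +98 mm; a 26 mm wide arm carries a round head, 26 mm across, at x = +50, y = 0, underside 54, top 118 mm above the desk. Lever up to 155 mm over the column. Nothing on it moves.
- punch_tip (a point): Lowest point of the fixed steel pin (9 mm thick, tapering) that points straight down under the round head: x = +50, y = 0 of punch_stand, 25 mm above the board's top, 33 mm above the desk. A tag passes under it freely. The straight way there from either side is clear of the foot.
- long_tag: The work: the longer of two loose plain wooden tags on the board, 200 (its x) x 36 (its y) x 10 mm, about 80 g, no hole. A dark 24 mm ring with a small cross is drawn on its top near the +x end, the end toward the back. Origin: centre of its underside; z up. Can be gripped across its 36 mm width, for instance 55 mm from the origin toward its plain (-x) end.
- mark (a point): Centre of the drawn ring and cross, on the top face of long_tag, at x = +73 mm, y = 0 of the tag (27 mm from its end).
- short_tag: The bystander: the shorter wooden tag, 130 (along its x) x 36 x 10 mm, lying on the board on the other side of the punch from the long one (either side); it has a 10 mm hole with a brass eyelet near one end. Origin: centre of its underside. To be left alone.

How it is judged:
At the end, for the whole second after the job is handed in: The centre of the mark on the long tag is within 12 mm, seen from above, of the point under the punch tip (the tip points inside the drawn ring); the tag lies flat on the work board (within about 5 degrees, underside within 4 mm of the board's top), at rest (horizontal distance between mark and punch_tip below 0.012 m and angle between long_tag's own z axis and vertical below 0.08 rad and z of long_tag in the frame of punch_stand below 0.012 m and linear speed of long_tag below 0.01 m/s and angular speed of long_tag below 0.1 rad/s); the robot touches nothing.
It fails at once if the long tag is lifted instead of slid: its underside more than 25 mm above the work board (z of long_tag in the frame of punch_stand above 0.033 m).
It fails at once if the short tag is moved by more than 25 mm (distance of short_tag from where it was at the start of the episode above 0.025 m).
It also fails if it takes over 32 s, if anything falls off the work surface, if the arm or the gripper's body presses on something with over 40 N, if the wrist force passes 120 N, or if a joint passes its speed limit or range.

## Working session

There is one attempt and no reset: what is moved stays moved. The work goes in short steps, Python scripts to look and compute and a tool call to move; the robot and the scene stay as the last step left them, time stands still between calls to the robot, and variables do not carry over. Pictures are saved under pics/ and viewed, at most 10 in all, crops included, and the job is handed in when it is done.

Besides the shell and the picture viewer there is one more tool, called after "Call:" by a JSON object that holds its "api" and its "payload". play_rows: Moves the arm, as the interface text tells. Shifts and turns lie within -1 to 1; 1 stands for 200 mm of shift or 360 degrees of turn. Its arguments: {"type":"object","properties":{"steps":{"type":"array"},"squeeze":{"type":"number"}},"required":["steps"]}

```bash
mkdir -p pics; cat > h.py <<'E'
import numpy as np, cv2
from plant import bot
def save(c,n): cv2.imwrite('pics/'+n,c['pixels'])
def cast(c,uv,z):
    """pixels -> world points on plane z"""
    K=c['mtx'];k1=c['k1'];T=c['extrinsics']
    uv=np.array(uv,float).reshape(-1,1,2)
    n=cv2.undistortPoints(uv,K,np.array([k1,0,0,0.])).reshape(-1,2)
    d=np.c_[n,np.ones(len(n))]@T[:3,:3].T;o=T[:3,3]
    return o+d*((z-o[2])/d[:,2])[:,None]
def proj(c,P):
    T=np.linalg.inv(c['extrinsics']);p=np.atleast_2d(P)@T[:3,:3].T+T[:3,3]
    return cv2.projectPoints(p.reshape(-1,1,3),np.zeros(3),np.zeros(3),c['mtx'],np.array([c['k1'],0,0,0.]))[0].reshape(-1,2)
E
python3 - <<'E'
from h import *
for n in('top','side'):
    c=bot.camera(n);save(c,n+'0.png');print(n,c['mtx'],c['k1'],c['extrinsics'].round(3))
s=bot.state();print(s['t'],s['tool_pos'],s['tcp_rot'],s['finger_gap'])
E
```

```text
top [[404.19835125   0.         257.59593595]
 [  0.         404.19835125 184.81487112]
 [  0.           0.           1.        ]] 0.04694452276335726 [[ 0.019 -0.995  0.103  0.504]
 [-1.    -0.018  0.004  0.025]
 [-0.002 -0.103 -0.995  0.912]
 [ 0.     0.     0.     1.   ]]
side [[490.26604153   0.         261.7821841 ]
 [  0.         490.26604153 187.86710987]
 [  0.           0.           1.        ]] 0.06258894604395553 [[-0.995 -0.02   0.095  0.485]
 [-0.096  0.376 -0.922  0.812]
 [-0.018 -0.926 -0.376  0.374]
 [ 0.     0.     0.     1.   ]]
0.1 [0.28921747 0.66397908 0.23023746] [[-9.16836023e-01  3.99263346e-01 -6.97938343e-04]
 [ 3.99263935e-01  9.16834001e-01 -1.93022426e-03]
 [-1.30774193e-04 -2.04836074e-03 -9.99997894e-01]] 0.08553037099348143
```

View pics/top0.png

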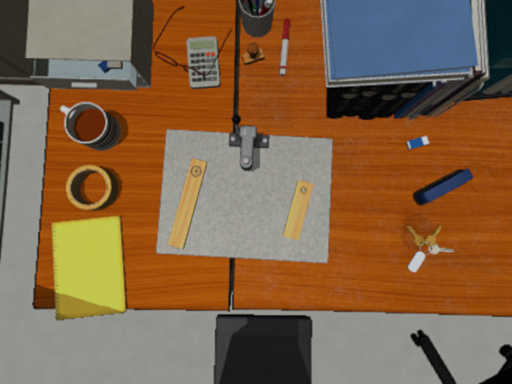

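View pics/side0.png

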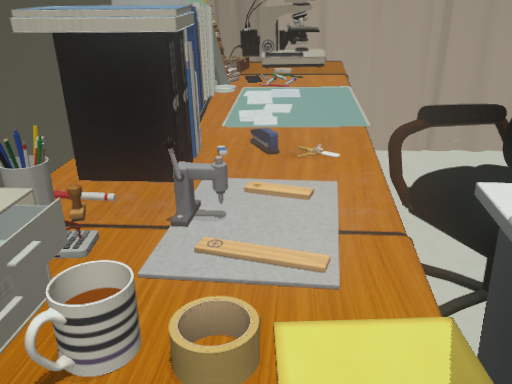

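The top view shows the long tag left of the punch (ring at about (196,171), plain end about (177,247)) and the short tag on the right, (305,182) to (291,238). The board corners are near (166,130), (332,138), (328,262) and (158,253). The side view shows the pin at about (221,200).

```bash
cat >> h.py <<'E'
def tags(c):
    """wooden tags on the board (top camera): list of (area, world corners) sorted long first"""
    hsv=cv2.cvtColor(c['pixels'],cv2.COLOR_BGR2HSV)
    b=np.zeros(hsv.shape[:2],np.uint8)
    m=cv2.inRange(hsv,(0,0,90),(180,40,190))
    n,l,st,_=cv2.connectedComponentsWithStats(m[110:280,140:350])
    i=1+st[1:,4].argmax();bm=np.zeros_like(m);bm[110:280,140:350]=(l==i)*255
    bc=max(cv2.findContours(bm,0,1)[0],key=cv2.contourArea)
    hull=cv2.convexHull(bc);cv2.fillPoly(b,[hull],255)
    w=cv2.inRange(hsv,(8,70,90),(30,255,255))&cv2.erode(b,np.ones((7,7)))
    w=cv2.morphologyEx(w,cv2.MORPH_CLOSE,np.ones((5,5)))
    cs=sorted(cv2.findContours(w,0,1)[0],key=cv2.contourArea)[::-1][:2]
    out=[]
    for k in cs:
        P=cast(c,k.reshape(-1,2),.018)[:,:2]
        (x,y),(a,d),t=cv2.minAreaRect((P*1000).astype(np.float32))
        if a<d:t+=90
        t=(t+90)%180-90
        out.append((np.array([x,y]),max(a,d),min(a,d),t))
    P=cast(c,bc.reshape(-1,2),.008)[:,:2]
    return out,cv2.minAreaRect((P*1000).astype(np.float32)),hull
E
python3 - <<'E'
from h import *
c=bot.camera('top');o,b,h=tags(c)
for t in o:print(t)
print(b,cv2.boxPoints(b))
hp=cv2.approxPolyDP(h,6,True).reshape(-1,2);print(hp,cast(c,hp,.008).round(4))
print('mark',cast(c,[[196,171]],.018))
# head: highest points near arm
z=c['range_z'];v,u=np.mgrid[120:180,225:275];zz=z[120:180,225:275].ravel()
n=cv2.undistortPoints(np.c_[u.ravel(),v.ravel()].astype(float).reshape(-1,1,2),c['mtx'],np.array([c['k1'],0,0,0.])).reshape(-1,2)
P=np.c_[n*zz[:,None],zz]@c['extrinsics'][:3,:3].T+c['extrinsics'][:3,3]
Q=P[(P[:,2]>.09)&(P[:,2]<.125)];print(len(Q),Q.min(0),Q.max(0))
big=cv2.resize(c['pixels'][120:270,150:340],None,fx=4,fy=4,interpolation=cv2.INTER_CUBIC);cv2.imwrite('pics/crop.png',big)
E
```

```text
(array([553.97094727, 183.39642334]), 199.74386596679688, 36.8054313659668, -13.326438903808594)
(array([543.65576172, -61.376297  ]), 130.34188842773438, 36.92690658569336, -14.883636474609375)
((583.655517578125, 55.2646484375), (376.45721435546875, 297.3104248046875), 87.75605010986328) [[ 427.74435 -126.99913]
 [ 724.8268  -138.64012]
 [ 739.56665  237.52843]
 [ 442.48425  249.16942]]
[[331 139]
 [326 262]
 [157 252]
 [167 130]
 [253 126]] [[ 0.7049 -0.136   0.008 ]
 [ 0.4294 -0.1249  0.008 ]
 [ 0.4443  0.2474  0.008 ]
 [ 0.7187  0.237   0.008 ]
 [ 0.7319  0.0416  0.008 ]]
mark [[0.62461252 0.16649916 0.018     ]]
629 [0.62272254 0.03345951 0.09015174] [0.71120502 0.07680911 0.12362028]
```

View pics/crop.png

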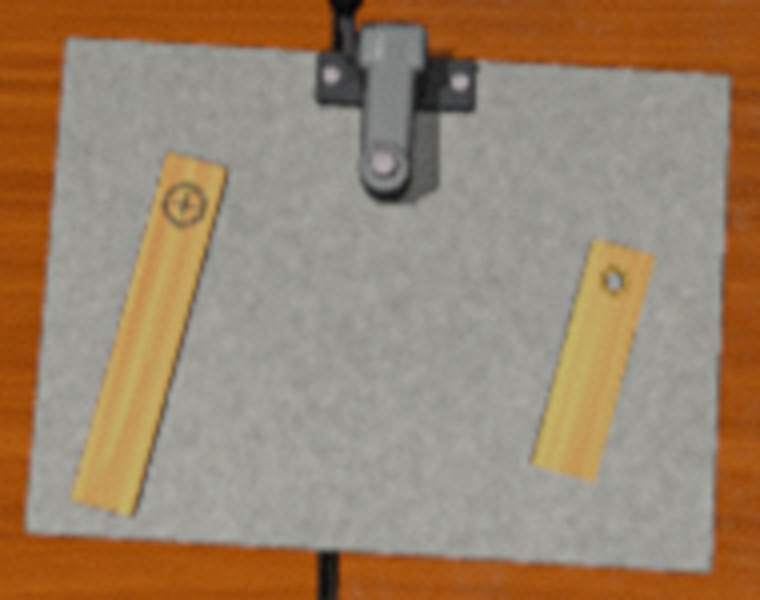

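The crop shows the board corners at about (66,38), (730,73), (711,571) and (27,532) in crop pixels, the head's top near (384,170), and the mark at (185,204).

```bash
python3 - <<'E'
from h import *
c=bot.camera('top')
f=lambda p:(np.array(p)+.5)/4-.5+[150,120]
C=cast(c,f([[66,38],[730,73],[711,571],[27,532]]),.008)[:,:2]*1000
L=np.array([[130,190],[130,-190],[-150,-190],[-150,190.]])
l0=L.mean(0);c0=C.mean(0);U,S,V=np.linalg.svd((L-l0).T@(C-c0));R=V.T@U.T
t=c0-R@l0;print('stand',t,np.degrees(np.arctan2(R[1,0],R[0,0])),'res',(L@R.T+t-C).round(1).tolist())
tip=R@[50,0]+t;print('tip',tip)
p=proj(c,[[*tip/1000,.118]]);print('head top px crop',(p-[150,120]+.5)*4-.5)
print('head from circle',cast(c,f([[384,172],[384,160]]),.118))
s=bot.camera('side');p=proj(s,[[*tip/1000,.033],[*tip/1000,.118]]);print('tip side px',p)
im=s['pixels'].copy()
im=cv2.resize(im[150:280,150:350],None,fx=4,fy=4,interpolation=cv2.INTER_CUBIC)
for q in p: cv2.drawMarker(im,tuple(int(x) for x in (q-[150,150]+.5)*4-.5),(0,0,255),0,14,1)
cv2.imwrite('pics/s1.png',im)
E
```

```text
stand [584.95997907  54.94109   ] -2.0871146921671793 res [[1.1, 1.0], [0.5, -1.1], [-0.6, -1.5], [-1.0, 1.6]]
tip [634.92680953  53.12014161]
head top px crop [[383.59924387 161.64339653]]
head from circle [[0.6297295  0.05280868 0.118     ]
 [0.6357564  0.05293885 0.118     ]]
tip side px [[220.7320942  203.79112811]
 [218.18334605 156.73495829]]
```

View pics/s1.png

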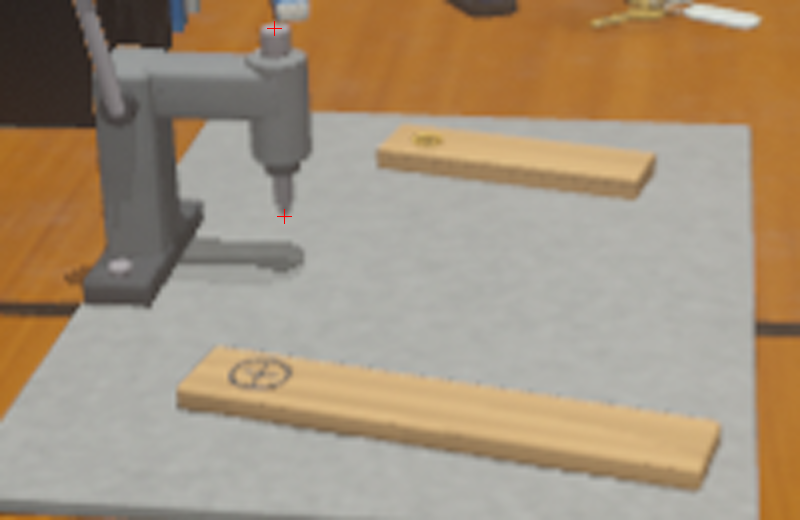

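The projected tip lands on the pin's end in the side view, so the tip is at about (0.635, 0.053) and the mark at (0.625, 0.1665). I'll keep the tag's orientation and grip it at about (0.5005, 0.196).

Call:
{"api": "play_rows", "payload": {"steps": [[[0.62, 0.25, -0.5, 0, 0, 0, 0.014], [0.62, 0.52, -1, 0, 0, 0, 0.0283], [0.62, 0.52, -1, 0, 0, 0, 0.0283], [0.62, 0.52, -1, 0, 0, 0, 0.0283], [0.62, 0.52, -1, 0, 0, 0, 0.0283], [0.62, 0.52, -1, 0, 0, 0, 0.0283], [0.62, 0.52, -1, 0, 0, 0, 0.0283]]], "squeeze": 30}}

```text
t: 0.95
tool_pos: [0.3939, 0.4645, 0.2315]
tcp_rot: [[-0.973, 0.232, 0.0], [0.232, 0.973, 0.001], [0.0, 0.001, -1.0]]
force: [-0.5, 0.9, -0.9]
finger_gap: 0.0526
gripper_force: 0.0
```

Call:
{"api": "play_rows", "payload": {"steps": [[[0.62, 0.53, -1, -0.3, 0, 0, 0], [0.62, 0.53, -1, -0.3, 0, 0, 0], [0.62, 0.53, -1, -0.3, 0, 0, 0], [0.62, 0.53, -1, -0.3, 0, 0, 0], [0.62, 0.53, -1, -0.3, 0, 0, 0], [0.62, 0.53, -1, -0.3, 0, 0, 0], [0.62, 0.53, -1, -0.3, 0, 0, 0]]]}}

```text
t: 1.65
tool_pos: [0.4995, 0.2661, 0.1711]
tcp_rot: [[-0.973, 0.23, -0.0], [0.23, 0.973, 0.001], [0.001, 0.001, -1.0]]
force: [0.2, 0.7, -0.3]
finger_gap: 0.0527
gripper_force: 0.0
```

Call:
{"api": "play_rows", "payload": {"steps": [[[0.62, 0.005, -0.35, 0, 0, 0, 0], [0.62, 0.005, -0.35, 0, 0, 0, 0], [0.62, 0.005, -0.35, -0.3, 0, 0, 0], [0.62, 0.005, -0.35, -0.5, 0, 0, 0], [0.62, 0.005, -0.35, -0.65, 0, 0, 0], [0.62, 0.005, -0.35, -0.65, 0, 0, 0], [0.62, 0.005, -0.35, -0.65, 0, 0, 0]]]}}

```text
t: 2.35
tool_pos: [0.5003, 0.1974, 0.0416]
tcp_rot: [[-0.974, 0.227, -0.0], [0.227, 0.974, 0.001], [0.0, 0.001, -1.0]]
force: [0.2, 0.9, 0.7]
finger_gap: 0.053
gripper_force: 0.0
```

```bash
python3 - <<'E'
from h import *
a=bot.camera('side')['pixels'][190:300,200:345];b=bot.camera('top')['pixels'][140:270,140:260]
a=cv2.resize(a,(400,304),interpolation=cv2.INTER_CUBIC);b=cv2.resize(b,(281,304),interpolation=cv2.INTER_CUBIC)
cv2.imwrite('pics/g1.png',np.hstack([a,b]))
E
```

```text
(no output)
```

View pics/g1.png

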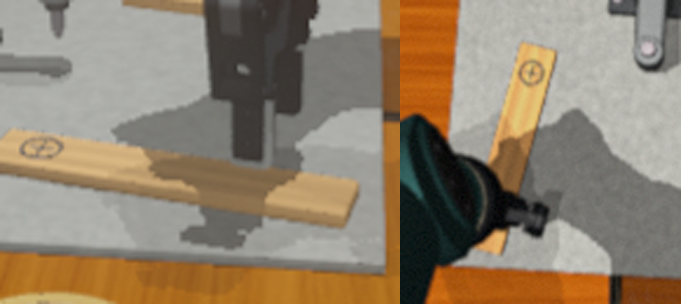

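The side view shows the open fingers just above the tag, around (250,165) in the crop, straddling it near its plain end. Nothing has moved, so I'll go down and close.

Call:
{"api": "play_rows", "payload": {"steps": [[[0.62, 0, -0.005, -0.1, 0, 0, 0], [0.62, 0, -0.005, -0.15, 0, 0, 0], [0.62, 0, -0.005, -0.15, 0, 0, 0], [0.62, 0, -0.005, -0.15, 0, 0, 0]]]}}

```text
t: 2.85
tool_pos: [0.5009, 0.194, 0.0121]
tcp_rot: [[-0.973, 0.231, 0.001], [0.231, 0.973, 0.001], [-0.001, 0.001, -1.0]]
force: [0.3, 0.3, 0.3]
finger_gap: 0.0528
gripper_force: 0.0
```

Call:
{"api": "play_rows", "payload": {"steps": [[[0.36, 0, 0, 0, 0, 0, 0], [0.36, 0, 0, 0, 0, 0, 0], [0.36, 0, 0, 0, 0, 0, 0], [0.36, 0, 0, 0, 0, 0, 0], [0.36, 0, 0, 0, 0, 0, 0], [0.36, 0, 0, 0, 0, 0, 0]]], "squeeze": 25}}

```text
t: 3.45
tool_pos: [0.5011, 0.1941, 0.0123]
tcp_rot: [[-0.973, 0.23, 0.001], [0.23, 0.973, 0.001], [-0.001, 0.001, -1.0]]
force: [-0.3, -0.0, 5.9]
finger_gap: 0.0347
gripper_force: 25.0
```

Call:
{"api": "play_rows", "payload": {"steps": [[[0.36, 0.005, -0.05, 0, 0, 0, 0], [0.36, 0.01, -0.12, 0, 0, 0, 0], [0.36, 0.02, -0.2, 0, 0, 0, 0], [0.36, 0.025, -0.28, 0, 0, 0, 0], [0.36, 0.03, -0.36, 0, 0, 0, 0], [0.36, 0.04, -0.44, 0, 0, 0, 0], [0.36, 0.045, -0.51, 0, 0, 0, 0], [0.36, 0.05, -0.55, 0, 0, 0, 0], [0.36, 0.05, -0.565, 0, 0, 0, 0], [0.36, 0.05, -0.565, 0, 0, 0, 0], [0.36, 0.05, -0.565, 0, 0, 0, 0]]]}}

```text
t: 4.55
tool_pos: [0.5119, 0.081, 0.0123]
tcp_rot: [[-0.973, 0.231, 0.003], [0.231, 0.973, 0.001], [-0.003, 0.002, -1.0]]
force: [0.7, 1.1, 6.4]
finger_gap: 0.0352
gripper_force: 24.9
```

```bash
python3 - <<'E'
from h import *
s=bot.camera('side');c=bot.camera('top')
a=s['pixels'][150:300,180:345].copy()
a=cv2.resize(a,(440,400),interpolation=cv2.INTER_CUBIC);b=cv2.resize(c['pixels'][120:270,170:305],(360,400),interpolation=cv2.INTER_CUBIC)
f=440/165
tx=proj(s,[[.635,.053,.018]])[0];q=(tx-[180,150]+.5)*f-.5;print(q)
cv2.circle(a,tuple(int(x) for x in q),1,(0,0,255),-1)
cv2.imwrite('pics/g2.png',np.hstack([a,b]))
E
```

```text
[110.50618896 165.35866451]
```

View pics/g2.png

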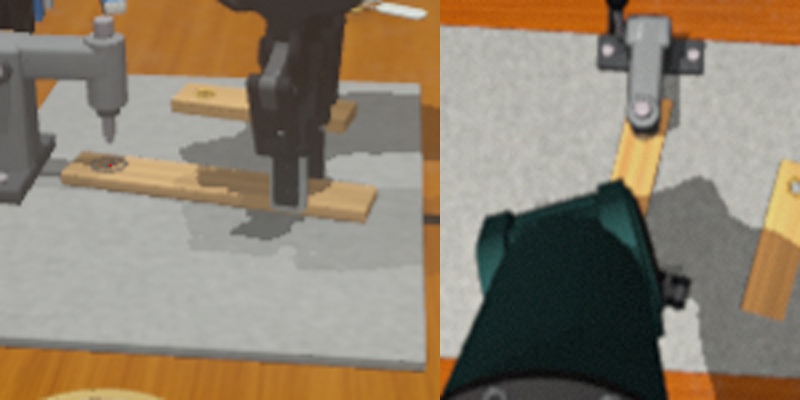

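In the side view the target dot at (110,165) sits at the centre of the drawn ring, about (108,164). The short tag hasn't moved, so I'll release and retreat.

Call:
{"api": "play_rows", "payload": {"steps": [[[0.62, 0, 0, 0, 0, 0, 0], [0.62, 0, 0, 0, 0, 0, 0], [0.62, 0, 0, 0, 0, 0, 0], [0.62, 0, 0, 0, 0, 0, 0], [0.62, 0, 0, 0.05, 0, 0, 0], [0.62, 0, 0, 0.2, 0, 0, 0], [0.62, 0, 0, 0.4, 0, 0, 0], [0.62, 0, 0, 0.7, 0, 0, 0], [0.62, 0, 0, 0.9, 0, 0, 0], [0.62, 0, 0, 0.9, 0, 0, 0]]]}}

```text
t: 5.65
tool_pos: [0.5149, 0.0816, 0.1984]
tcp_rot: [[-0.973, 0.231, 0.014], [0.231, 0.973, 0.003], [-0.013, 0.006, -1.0]]
force: [0.2, 0.1, -0.4]
finger_gap: 0.0531
gripper_force: 0.0
```

Call:
{"api": "play_rows", "payload": {"steps": [[[0.62, -0.1, 0.25, 0, 0, 0, 0], [0.62, -0.2, 0.5, 0, 0, 0, 0], [0.62, -0.3, 0.75, 0, 0, 0, 0], [0.62, -0.4, 1, 0, 0, 0, 0], [0.62, -0.4, 1, 0, 0, 0, 0], [0.62, -0.4, 1, 0, 0, 0, 0], [0.62, -0.4, 1, 0, 0, 0, 0]]]}}

```text
t: 6.35
tool_pos: [0.4303, 0.2796, 0.1912]
tcp_rot: [[-0.973, 0.231, -0.0], [0.231, 0.973, -0.001], [0.0, -0.001, -1.0]]
force: [-0.3, -0.2, -0.2]
finger_gap: 0.0529
gripper_force: 0.0
```

```bash
python3 - <<'E'
from h import *
s=bot.camera('side');c=bot.camera('top')
for t in tags(c)[0]:print(t)
a=cv2.resize(s['pixels'][150:300,180:345],(440,400),interpolation=cv2.INTER_CUBIC);b=cv2.resize(c['pixels'][120:270,170:305],(360,400),interpolation=cv2.INTER_CUBIC)
q=(proj(s,[[.635,.053,.018]])[0]-[180,150]+.5)*440/165-.5
cv2.circle(a,tuple(int(x) for x in q),1,(0,0,255),-1)
cv2.imwrite('pics/g3.png',np.hstack([a,b]))
E
```

```text
(array([564.70202637,  69.46211243]), 199.26698303222656, 36.83407211303711, -12.496406555175781)
(array([543.6114502 , -61.54177094]), 130.368408203125, 36.63709259033203, -14.796073913574219)
```

View pics/g3.png

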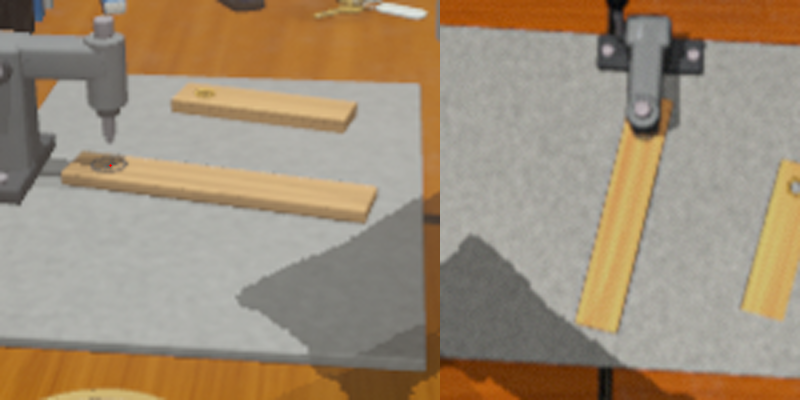

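The tag lies flat. The ring in the side view is centred on the target dot at (110,165), and the top view puts the mark at (636, 53.7) mm, about 1 mm off. The arm is clear.

```bash
python3 -c "
from plant import bot
print(bot.finish_job())"
```

```text
the job is handed in; nothing more can be done
None
```

The long tag now lies flat on the board with its mark about 1 mm (by my camera measurement) from the point under the punch tip; the short tag hasn't moved, the arm is clear, and the job is handed in (no verdict was returned).

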